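# Close the rod tin, then crack the sealed rod chest and hold it ajar

### The job

We are changing over to fresh welding rods, and only one container may stand open to the damp air: first put the loose lid squarely and fully down over the open rod tin and let go of it. Then take the handle of the grey rod chest, break its stuck, rubber-sealed lid free without letting it fly wide open, and finish still holding it with its front edge about 25 mm up, steady, so that I can draw a rod. Push nothing else about.

Things in the scene. Friction and masses are not known exactly. Their poses are not given: they have to be found in the camera images.
- rod_tin: Open-topped bright metal tin with a few welding rods on its floor, 80 x 266 x 52 mm (x, y, z), walls 4 mm, loose but heavy (1.8 kg). Origin: centre of its underside; x across its short side, y along its long side, z up. It stands on the table.
- tin_rim (a point): Centre of the tin's open mouth, level with its rim, 52 mm above its underside. Axes as the tin's.
- tin_lid: Loose bright metal lift-off lid, 0.2 to 0.45 kg, 91 x 277 mm outside (x, y); its skirt, 18 mm deep inside, goes down outside the tin's walls with 2.5 mm of play on every side, either way round. Origin: centre of the skirt's lower edge; y along its length, z up; plate top at z = 21 mm. Starts skirt down on the table. Fully home, its origin is 34 mm above the tin's underside.
- tin_lid_grip (a point): Centre of the lid's flat bar handle: bar 12 mm wide (lid's x), 96 mm long (lid's y), 5 mm thick, centre 52.5 mm above the skirt's lower edge, 29 mm free beneath it. Axes as the lid's. To be pinched across its 12 mm width from above.
- rod_chest: Grey painted sheet-steel chest, immovable, 160 x 290 mm (x, y), lid's top face 98 mm above the table; two draw latches hang undone on its front. Origin: centre of its underside; its front looks to its -x, the hinge is along its back, z up.
- rod_lining: The chest's drop-in steel lining with the rods, 150 x 280 mm and 4 kg, sunk in the chest with 1 mm of play; the chest's lid is hinged to its back and counts as carried by it. Origin: centre of its underside, 10 mm above the chest's; axes as the chest's.
- chest_lid (a joint): Angle of the chest's lid, rad: 0 = shut, grows as the front edge rises. Front edge 172 mm from the hinge line: 25 mm up is 0.146. A rubber bead grips under the rim: the pull at the handle peaks at 15 to 23 N with the front edge 2 to 4 mm up, then drops; from 14 mm up only the lid's weight remains, about 5 N. Let go, the lid drops until the bead lies on the rim, some 10 to 12 mm up.
- chest_handle (a point): Middle of the round bar of the bow handle on top of the chest's lid near its front edge: bar 10 mm thick, straight for 98 mm along the chest's y, its centre 34 mm above the lid's top face and 140 mm in front of the hinge line. Axes as the lid's (parallel to the chest's when shut); moves with the lid. To be pinched across x from above.
- chest_hinge (a point): Middle of the hinge line at the back of the chest, 94 mm above the table; the line runs along the chest's y and the lid turns about it.
- tape_measure: Yellow and black tape measure, 36 x 82 x 68 mm, standing by; origin under its centre. Not to be moved.
- padlock: Brass padlock, 42 x 74 x 18 mm, lying by; origin under its centre. Not to be moved.
- drill_case: Flat red drill case, 76 x 131 x 22 mm, lying by; origin under its centre. Not to be moved.
- bolt_m16_1: Hexagon bolt standing on its head, 65 mm tall, 28 mm wide; origin under its centre. Not to be moved.
- bolt_m16_0: Rusty hexagon bolt standing on its head, 55 mm tall, 28 mm wide; origin under its centre. Not to be moved.
- nut_m20_0: Hexagon nut, 35 x 30 x 16 mm, lying by; origin under its centre. Not to be moved.

How it is judged:
On the way, in this order (a step that is already met when the one before it is completed fails the run):
1. The tin's lid is fully home on the tin and let go, the chest still shut (x of tin_lid in the frame of rod_tin between -0.006 and 0.006 m and y of tin_lid in the frame of rod_tin between -0.006 and 0.006 m and z of tin_lid in the frame of rod_tin between 0.03 and 0.038 m and angle between the x axis of tin_lid and the x axis of rod_tin, either way round below 0.06 rad and angle between tin_lid's own z axis and vertical below 0.04 rad and contact force between tin_lid and the fingers below 0.1 N and value of joint chest_lid below 0.012 rad), for 0.2 s.
2. The chest's lid is broken free of its seal (value of joint chest_lid above 0.09 rad and contact force between rod_lining and the fingers above 0.5 N), for 0.1 s.
At the end, for the whole second after the job is handed in: The tin is closed: its lid level and fully home (height within 4 mm, centred within 6 mm), not touched. The robot's fingers still hold the chest's lid, steady, with its front edge 17 to 38 mm up (0.10 to 0.225 rad), nothing loose propping it (x of tin_lid in the frame of rod_tin between -0.006 and 0.006 m and y of tin_lid in the frame of rod_tin between -0.006 and 0.006 m and z of tin_lid in the frame of rod_tin between 0.03 and 0.038 m and angle between the x axis of tin_lid and the x axis of rod_tin, either way round below 0.06 rad and angle between tin_lid's own z axis and vertical below 0.04 rad and contact force between tin_lid and the fingers below 0.1 N and value of joint chest_lid between 0.1 and 0.225 rad and velocity of joint chest_lid between -0.05 and 0.05 rad/s and contact force between rod_lining and the fingers above 1.5 N and angle between rod_tin's own z axis and vertical below 0.05 rad and contact force between rod_lining and tape_measure below 0.3 N and contact force between rod_lining and padlock below 0.3 N and contact force between rod_lining and drill_case below 0.3 N and contact force between rod_lining and bolt_m16_1 below 0.3 N and contact force between rod_lining and nut_m20_0 below 0.3 N and contact force between rod_lining and bolt_m16_0 below 0.3 N and contact force between rod_lining and tin_lid below 0.3 N and contact force between rod_lining and rod_tin below 0.3 N); the arm keeps its last pose, push and grip.
It fails at once if the chest's lid flies wide open (front edge over 76 mm up) (value of joint chest_lid above 0.46 rad).
It fails at once if the tin is pushed over 50 mm or tipped (distance of rod_tin from where it was at the start of the episode above 0.05 m or angle between rod_tin's own z axis and vertical above 0.35 rad).
It fails at once if a bystander is pushed over 30 mm (distance of any of tape_measure, padlock, drill_case, bolt_m16_1, nut_m20_0, bolt_m16_0 from where it was at the start of the episode above 0.03 m).
It also fails if it takes over 58 s, if anything falls off the work surface, if the arm or the gripper's body presses on something with over 40 N, if the wrist force passes 120 N, or if a joint passes its speed limit or range.

### The arm

A 6-joint arm with a two-finger parallel gripper is mounted at the origin on a cart in front of the work surface, level with it; the furniture and walls round the work are solid. World frame = base frame: x ahead of the robot, y to its left, z up, the work surface at z = 0. Lengths are in m, angles in rad, forces in N, time in s.
With the tool pointing down it reaches from about 0.275 to 0.875 m from the base axis. Payload 12.5 kg.
Tool frame: the origin (TCP) lies at the centre of the arm's flange, where the gripper is bolted on; the fingertips stand 173 mm ahead of it and the grasp point (between the pads) lies 155 mm ahead of it (manip.pinch_z is the distance from the TCP to the grasp point, in m); z points along the fingers, y is the line along which they close (so a half turn about z gives the same grasp; the last joint's range is limited). The gripper opens to 85 mm and grips with 20 to 120 N. Pads are 22 mm wide; open, the fingers measure 114 mm over their backs; the gripper's body (76 mm by 85 mm) begins 54 mm behind the grasp point. The pads swing forward as they close: fully open they stand 13 mm farther back than shut.
Start: joints at [1.246, 0.351, 1.652, -0, 1.139, -0.085], TCP at [0.131, 0.534, 0.405] pointing down, gripper open.
Joint ranges: [-2.75, 2.75], [-0.79, 2.1], [0.01, 2.65], [-1.57, 4.71], [0.07, 3.14], [-2.87, 2.87]. Speed limits (rad/s): [2.22, 2.22, 2.79, 3.14, 3.14, 3.14].

### API

Orientations are given as a unit quaternion [x, y, z, w].
In Python, from station import manip gives the robot as it stands. The module is installed in compiled form; this text tells all that it offers.
- The arm moves only by the tool play_rows, never from a script. Its argument "motion" is a list that holds one entry, the list of rows, each a list of 6 numbers: the shift along the tool's x, y, z as a fraction of full scale, then the turn, a rotation vector about the tool's x, y, z as a fraction of full scale. In form: [[[x, y, z, wx, wy, wz], ...]]. A call has 1 to 5 rows; each row is the pose to reach, as a shift and turn from the pose commanded when the call began, along the tool's axes at that moment, turning the shorter way round; what a row does not reach only later rows make up. Full scale, the value 1, is 40 cm for a shift and 180 degrees for a turn. A row lasts 1/10 s, in which the tool goes at most 50 mm and 8.59 degrees, less where a joint would pass 70% of its speed; a pose out of reach is approached as far as the arm can. A call with a number of a shift or a turn outside -1 to 1 is refused whole. A call with a gripper value outside its range is refused whole. "fingers" is the closure, from -1 (fully open) to 1 (shut), set as the call begins (left out, the last holds). The fingers move at their own pace and stop on an object; "grip_force" is the grip in N (left out, the last holds). Time passes only in rows, so rows that repeat a pose let the fingers close. It gives the time, the measured TCP pose, the force, the opening and the grip force at its end, in the units of the state.
- manip.sense(): the state, without advancing time (a new reading comes with each control period).
- manip.grab_frame(name): name is "side" or "top" or "wrist"; returns a dict with "frame" (480x640x3 uint8, blue, green, red), "depth" (480x640 float32, m along the optical axis (not along the pixel's ray), 0 where there is no reading), "fx", "fy", "cx", "cy" (pixels), "distortion" ([k1, k2, p1, p2, k3] as OpenCV has them; the pictures are not rectified), "world_from_camera" (4x4, takes a point from camera to world coordinates); the wrist camera has in their place "tool_from_camera" (4x4, takes a point from camera to tool coordinates, whose origin is the TCP and whose axes are the flange's). Camera axes: x right, y down, z forward; pixel columns grow to the right and rows downward; lengths in m; the calibration is good to about 2 mm. A picture is of the moment at which its call begins: read the wrist's pose just before it.
- manip.job_done(): hands the job in; it is judged then, once.
The state is a dict: "clock": time; "joint_pos": joint angles; "joint_velocities": joint speeds; "effort": joint torques, N m; "tool_pos": TCP position; "orientation": TCP orientation; "wrist_force": force on the tool from outside, world axes, zero at the start; "wrist_torque": the same for the moment, N m; "grip_width": finger opening in m; "grasp_force": force on a finger pad.
Only numpy, scipy, OpenCV 4.12 (cv2) and the standard library are available. Lean on these libraries where they do the work, as an engineer would, in place of code of your own. Each camera call takes 0.05 s, during which the arm holds its last target. There are 200 camera calls.

## Working session

There is one attempt and no reset: what is moved stays moved. The work goes in short steps, Python scripts to look and compute and a tool call to move; the robot and the scene stay as the last step left them, time stands still between calls to the robot, and variables do not carry over. Pictures are saved under pics/ and viewed, at most 10 in all, crops included, and the job is handed in when it is done.

Besides the shell and the picture viewer there is one more tool, called after "Emit:" as name(argument=value, ...) on one line, values as JSON. play_rows: Moves the arm, as the interface text tells. Its arguments: {"type":"object","properties":{"motion":{"type":"array","items":{"type":"array","items":{"type":"array","items":{"type":"number","minimum":-1,"maximum":1}}}},"fingers":{"type":"number"},"grip_force":{"type":"number"}},"required":["motion"]}

```bash
mkdir -p pics; cat > h.py <<'E'
import numpy as np, cv2
from station import manip
from scipy.spatial.transform import Rotation as R
def grab(n):
    s=manip.sense(); f=manip.grab_frame(n)
    if n=="wrist":
        T=np.eye(4);T[:3,:3]=R.from_quat(s["orientation"]).as_matrix();T[:3,3]=s["tool_pos"]
        f["W"]=T@f["tool_from_camera"]
    else: f["W"]=np.array(f["world_from_camera"])
    f["K"]=np.array([[f["fx"],0,f["cx"]],[0,f["fy"],f["cy"]],[0,0,1.]]); f["D"]=np.array(f["distortion"],float)
    return f
def rays(f,uv):
    p=cv2.undistortPoints(np.array(uv,float).reshape(-1,1,2),f["K"],f["D"]).reshape(-1,2)
    return np.c_[p,np.ones(len(p))]
def onplane(f,uv,z):
    d=rays(f,uv)@f["W"][:3,:3].T; o=f["W"][:3,3]
    return o+d*((z-o[2])/d[:,2])[:,None]
def cloud(f):
    v,u=np.mgrid[0:480,0:640]; d=rays(f,np.c_[u.ravel(),v.ravel()])
    P=(d*f["depth"].reshape(-1,1))@f["W"][:3,:3].T+f["W"][:3,3]
    P[f["depth"].ravel()==0]=np.nan
    return P.reshape(480,640,3)
E
python3 - <<'E'
from h import *
print(manip.sense())
for n in("top","side","wrist"):
    f=grab(n); cv2.imwrite(f"pics/{n}0.png",f["frame"]); print(n,f["W"].round(3).tolist(),f["fx"],f["D"], (f["depth"]>0).mean())
    np.savez(f"{n}0.npz",**{k:f[k] for k in("frame","depth","W","K","D")})
E
```

```text
{'clock': 0.0, 'joint_pos': array([ 1.24640966e+00,  3.51284448e-01,  1.65243910e+00, -2.10841002e-06,
        1.13911458e+00, -8.45932865e-02]), 'joint_velocities': array([-1.14876880e-04, -1.41335202e-03,  3.83970292e-05,  7.38905356e-04,
       -1.40710276e-03,  9.07648855e-04]), 'effort': array([ 1.12436344e-03, -5.06096077e+01, -2.91407561e+01, -1.31587106e-05,
        4.53685308e-03,  5.63484406e-07]), 'tool_pos': array([0.13055686, 0.53414806, 0.40412618]), 'orientation': array([ 1.19609179e-01,  9.92820858e-01, -6.09952420e-04, -1.25519712e-04]), 'wrist_force': array([ 0.17916957, -0.31921301, -0.33698304]), 'wrist_torque': array([ 0.03030124, -0.01570213,  0.01206585]), 'grasp_force': 0.0, 'grip_width': 0.0850700136269292}
top [[-0.012, -0.996, 0.09, 0.403], [-1.0, 0.01, -0.014, -0.013], [0.013, -0.09, -0.996, 1.773], [0.0, 0.0, 0.0, 1.0]] 598.8444512633689 [-0.01912555  0.          0.          0.          0.        ] 0.996025390625
side [[-1.0, 0.022, 0.001, 0.588], [0.009, 0.434, -0.901, 1.299], [-0.02, -0.901, -0.434, 0.747], [0.0, 0.0, 0.0, 1.0]] 511.800251475079 [-0.06921477  0.          0.          0.          0.        ] 0.7819075520833333
wrist [[0.239, 0.937, 0.256, 0.066], [0.971, -0.23, -0.064, 0.55], [-0.001, 0.264, -0.964, 0.373], [0.0, 0.0, 0.0, 1.0]] 343.225606774944 [-0.06499629  0.          0.          0.          0.        ] 0.9911979166666667
```

View pics/top0.png

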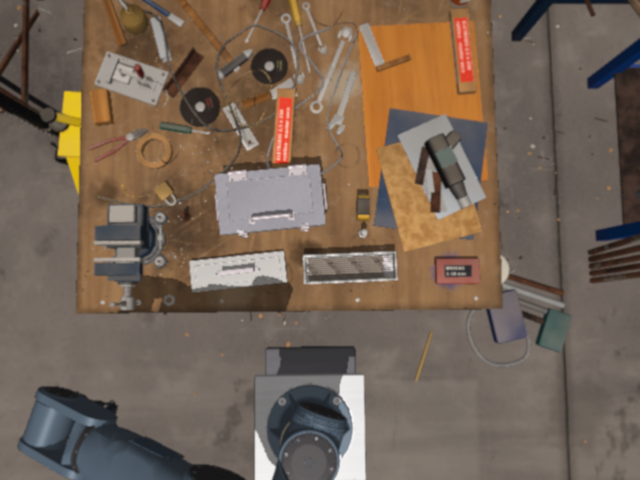

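View pics/side0.png

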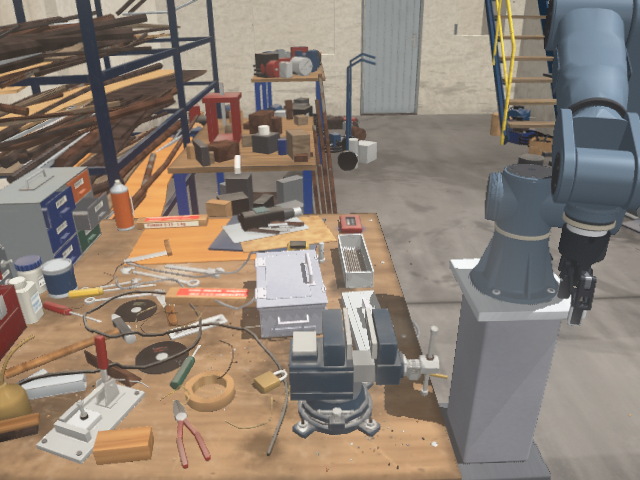

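The top view shows the chest at about (270,200) with its handle at (272,215), the tin lid at (238,270) and the open tin at (350,267). The padlock is at (165,190), the tape at (363,207), the drill case at (457,270), small bits near (363,233) and (168,300), and the vise at (125,245). The side view shows the same, with the vise close to the tin lid.

```bash
python3 - <<'E'
from h import *
f=dict(np.load("top0.npz")); P=cloud(f); Z=P[...,2]
def rep(name,m,zpl=None):
    n,l,st,c=cv2.connectedComponentsWithStats(m.astype(np.uint8))
    for i in range(1,n):
        if st[i,4]<40: continue
        q=P[l==i]; z=np.median(q[:,2])
        if zpl: 
            cs,_=cv2.findContours((l==i).astype(np.uint8),cv2.RETR_EXTERNAL,cv2.CHAIN_APPROX_NONE)
            q=onplane(f,max(cs,key=len).reshape(-1,2),zpl)
        r=cv2.minAreaRect(q[:,:2].astype(np.float32)); print(name,st[i],"z",z.round(3),np.round(r[0],4),np.round(r[1],3),round(r[2],1))
roi=np.zeros((480,640),bool); roi[150:308,85:500]=1
rep("mid .012-.035",roi&(Z>.012)&(Z<.035),.021)
rep("rim .04-.065",roi&(Z>.04)&(Z<.065))
rep("chest .085-.11",roi&(Z>.085)&(Z<.112),.098)
rep("hand .12-.15",roi&(Z>.118)&(Z<.15))
h=(np.clip(np.nan_to_num(Z),0,.15)/.15*255).astype(np.uint8)[150:310,85:500]
a=cv2.resize(f["frame"][150:310,85:500],None,fx=1.9,fy=1.9,interpolation=cv2.INTER_CUBIC)
b=cv2.applyColorMap(cv2.resize(h,None,fx=1.9,fy=1.9,interpolation=0),cv2.COLORMAP_JET)
cv2.imwrite("pics/c1.png",np.vstack([a,b])[:600,:800])
E
```

```text
mid .012-.035 [ 94 150  23  12  65] z 0.016 [0.8029 0.5992] [0.014 0.071] 26.7
mid .012-.035 [135 150  37  19 307] z 0.025 [0.7882 0.4566] [0.107 0.054] 89.4
mid .012-.035 [219 151  21  23  64] z 0.02 [0.7736 0.2282] [0.011 0.086] 49.7
mid .012-.035 [272 150  20  19 302] z 0.028 [0.7845 0.0751] [0.056 0.054] 89.5
mid .012-.035 [ 374  150  113  102 6895] z 0.021 [ 0.6572 -0.3655] [0.338 0.302] 89.6
mid .012-.035 [154 181  20  20 211] z 0.019 [0.6922 0.4243] [0.048 0.042] 38.2
mid .012-.035 [149 211  18  24 165] z 0.018 [0.6021 0.4357] [0.059 0.051] 33.9
mid .012-.035 [143 244  24  22 206] z 0.019 [0.5046 0.4473] [0.067 0.061] 89.4
mid .012-.035 [ 189  251   98   41 2812] z 0.023 [0.4529 0.206 ] [0.094 0.28 ] 6.4
mid .012-.035 [351 255  34  17 107] z 0.016 [ 0.4864 -0.1753] [0.087 0.047] 49.1
mid .012-.035 [337 257  20  13  81] z 0.015 [ 0.4761 -0.1165] [0.057 0.028] 75.3
mid .012-.035 [306 258  41  23 244] z 0.015 [ 0.4568 -0.053 ] [0.117 0.064] 89.3
mid .012-.035 [ 435  258   45   26 1143] z 0.023 [ 0.448  -0.4376] [0.131 0.073] 89.3
mid .012-.035 [346 268  23   7  64] z 0.016 [ 0.44
[... 589 characters left out ...]
-.065 [220 268  34   7 143] z 0.056 [0.4533 0.2041] [0.012 0.095] 5.8
chest .085-.11 [435 150  29  35 517] z 0.091 [ 0.7428 -0.4086] [0.116 0.052] 24.7
chest .085-.11 [ 215  164  111   71 6261] z 0.1 [0.6553 0.1043] [0.178 0.301] 5.2
chest .085-.11 [135 206  13  52 138] z 0.099 [0.5634 0.4566] [0.027 0.146] 78.8
hand .12-.15 [108 204  37  30 286] z 0.142 [0.599  0.4986] [0.095 0.079] 88.9
hand .12-.15 [250 213  43   8 160] z 0.136 [0.6001 0.0999] [0.011 0.117] 5.5
hand .12-.15 [107 244  37  14 279] z 0.131 [0.509  0.4997] [0.035 0.094] 2.0
hand .12-.15 [108 275  33   9 230] z 0.139 [0.4319 0.5008] [0.022 0.088] 0.1
hand .12-.15 [120 295  13  13 112] z 0.123 [0.3721 0.4986] [0.033 0.033] 89.4
```

View pics/c1.png

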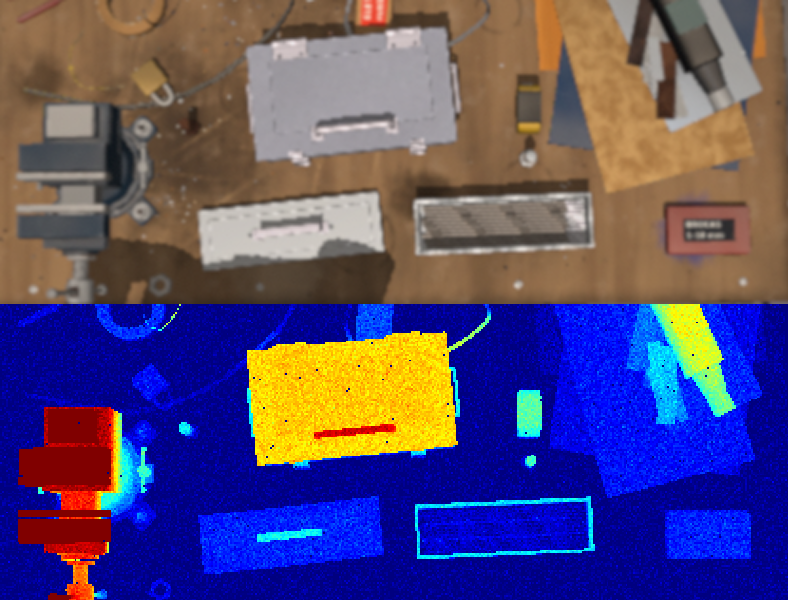

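The picture shows the bolts standing at about px (182,215) and (364,233), well clear of the planned paths. The lid, tin and chest sizes and heights match the text. I'll move to a spot where the wrist camera sees both lid and tin.

Emit:
play_rows(motion=[[[-1,-0.765,-0.115,0,0,0.4],[-1,-0.765,-0.115,0,0,0.4],[-1,-0.765,-0.115,0,0,0.4],[-1,-0.765,-0.115,0,0,0.4],[-1,-0.765,-0.115,0,0,0.4]]], fingers=-1)

```text
clock: 0.65
tool_pos: [0.2875, 0.3386, 0.4276]
orientation: [0.477, 0.879, 0.0, 0.0]
wrist_force: [0.9, 1.0, 0.2]
grip_width: 0.0854
grasp_force: 0.0
```

```bash
cat >> h.py <<'E'
def to(p,yaw,rel=None):
    """tool down, tool y at yaw (deg): shift/0.4, turn/pi from present pose"""
    s=manip.sense(); R0=R.from_quat(s["orientation"]); y=np.deg2rad(yaw)
    Y=np.array([np.cos(y),np.sin(y),0]);Zt=np.array([0,0,-1.]); M=np.c_[np.cross(Y,Zt),Y,Zt]
    d=R0.inv().apply(np.array(p)-s["tool_pos"]); w=(R0.inv()*R.from_matrix(M)).as_rotvec()
    yy=R0.as_matrix()[:,1]
    print("now",s["clock"],s["tool_pos"].round(4),"yaw",np.degrees(np.arctan2(yy[1],yy[0])).round(2),"F",s["wrist_force"].round(1),"w",round(s["grip_width"],4),round(s["grasp_force"],1))
    print("row",(d/.4).round(4).tolist(),(w/np.pi).round(4).tolist())
E
python3 -c "
from h import *
to([.455,.14,.45],4)"
```

```text
now 0.65 [0.2875 0.3386 0.4276] yaw 32.96 F [0.9 1.  0.2] w 0.0854 0.0
row [-0.6445, 0.0813, -0.056] [0.0, 0.0, 0.1609]
```

Emit:
play_rows(motion=[[[-0.6445,0.0813,-0.056,0,0,0.161],[-0.6445,0.0813,-0.056,0,0,0.161],[-0.6445,0.0813,-0.056,0,0,0.161],[-0.6445,0.0813,-0.056,0,0,0.161],[-0.6445,0.0813,-0.056,0,0,0.161]]])

```text
clock: 1.15
tool_pos: [0.4493, 0.149, 0.4491]
orientation: [0.681, 0.732, 0.0, -0.0]
wrist_force: [0.3, -0.2, 0.4]
grip_width: 0.0852
grasp_force: 0.0
```

Emit:
play_rows(motion=[[[0,0,0,0,0,0],[0,0,0,0,0,0],[0,0,0,0,0,0]]])

```text
clock: 1.45
tool_pos: [0.4479, 0.1515, 0.4486]
orientation: [0.68, 0.733, -0.0, -0.0]
wrist_force: [0.0, -0.2, 0.4]
grip_width: 0.0856
grasp_force: 0.0
```

```bash
python3 - <<'E'
from h import *
to([.455,.14,.45],4)
f=grab("wrist"); cv2.imwrite("pics/w1.png",f["frame"])
np.savez("w1.npz",**{k:f[k] for k in("frame","depth","W","K","D")})
print(f["W"].round(4).tolist())
P=cloud(f);Z=P[...,2]
X,Y=P[...,0],P[...,1]
for nm,lo,hi,m in(("bar",.04,.065,(Y>.08)&(Y<.33)&(X<.53)&(X>.38)),("plate",.012,.035,(Y>.05)&(Y<.36)&(X<.53)&(X>.36)),("rim",.042,.062,(Y<.04)&(X<.53)&(X>.38)),("handle",.12,.15,(X>.55)&(X<.66)&(Y>-.0)&(Y<.2))):
    mm=((Z>lo)&(Z<hi)&m).astype(np.uint8)
    n,l,st,c=cv2.connectedComponentsWithStats(mm); i=1+np.argmax(st[1:,4]); q=P[l==i]
    r=cv2.minAreaRect(q[:,:2].astype(np.float32)); print(nm,st[i],np.median(q[:,2]).round(4),np.round(r[0],4),np.round(r[1],4),round(r[2],2))
E
```

```text
now 1.45 [0.4479 0.1515 0.4486] yaw 4.35 F [ 0.  -0.2  0.4] w 0.0856 0.0
row [-0.03, 0.0156, -0.0034] [-0.0002, -0.0, 0.0019]
[[0.9972, 0.0724, 0.0178, 0.4437], [0.0745, -0.9615, -0.2644, 0.2183], [-0.002, 0.265, -0.9642, 0.4179], [0.0, 0.0, 0.0, 1.0]]
bar [ 320  106   13   95 1104] 0.055 [0.4539 0.2048] [0.012  0.0961] 5.55
plate [  280    19    87   250 18856] 0.022 [0.454  0.2049] [0.0919 0.2775] 5.72
rim [ 279  314   71   72 1096] 0.0515 [ 0.4576 -0.0339] [0.0839 0.0984] 2.05
handle [ 469  221   22  101 1142] 0.1356 [0.5987 0.114 ] [0.0112 0.0929] 4.95
```

View pics/w1.png

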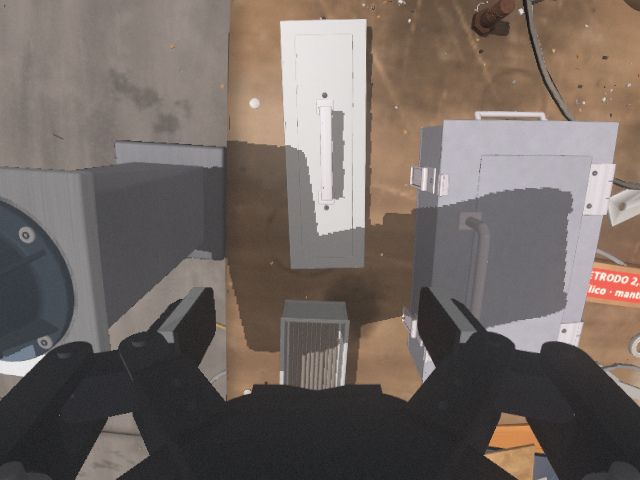

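The wrist view shows the lid with its bar at (325,155), sharp and complete. The bar measures 96 mm long with its top at z=55 mm, as given. The tin is only partly in view, at (315,345), so I'll shift to see all of it.

Emit:
play_rows(motion=[[[-0.84,-0.04,0,0,0,0],[-0.84,-0.04,0,0,0,0],[-0.84,-0.04,0,0,0,0],[-0.84,-0.04,0,0,0,0],[-0.84,-0.04,0,0,0,0]]])

```text
clock: 2.0
tool_pos: [0.4549, -0.0996, 0.4491]
orientation: [0.679, 0.734, 0.0, 0.0]
wrist_force: [0.7, 0.5, 0.6]
grip_width: 0.0855
grasp_force: 0.0
```

Emit:
play_rows(motion=[[[-0.215,-0.01,0,0,0,0],[-0.215,-0.01,0,0,0,0],[-0.215,-0.01,0,0,0,0],[-0.215,-0.01,0,0,0,0],[-0.215,-0.01,0,0,0,0]]])

```text
clock: 2.5
tool_pos: [0.4579, -0.1836, 0.4489]
orientation: [0.679, 0.734, 0.0, -0.0]
wrist_force: [0.9, 0.1, -0.5]
grip_width: 0.085
grasp_force: 0.0
```

```bash
python3 - <<'E'
from h import *
to([.454,.2049,.40],5.6)
f=grab("wrist"); cv2.imwrite("pics/w2.png",f["frame"])
np.savez("w2.npz",**{k:f[k] for k in("frame","depth","W","K","D")})
P=cloud(f);Z=P[...,2]
X,Y=P[...,0],P[...,1]
mm=((Z>.042)&(Z<.062)&(Y<.04)&(X<.53)&(X>.38)).astype(np.uint8)
n,l,st,c=cv2.connectedComponentsWithStats(mm)
for i in range(1,n):
    if st[i,4]<60: continue
    q=P[l==i]; r=cv2.minAreaRect(q[:,:2].astype(np.float32)); print(st[i],np.median(q[:,2]).round(4),np.round(r[0],4),np.round(r[1],4),round(r[2],2))
E
```

```text
now 2.5 [ 0.4579 -0.1836  0.4489] yaw 4.42 F [ 0.9  0.1 -0.5] w 0.085 0.0
row [0.969, 0.065, 0.1226] [-0.0, -0.0001, -0.0066]
[ 282    1   92  268 4308] 0.0517 [ 0.4608 -0.1208] [0.0838 0.2701] 1.84
```

View pics/w2.png

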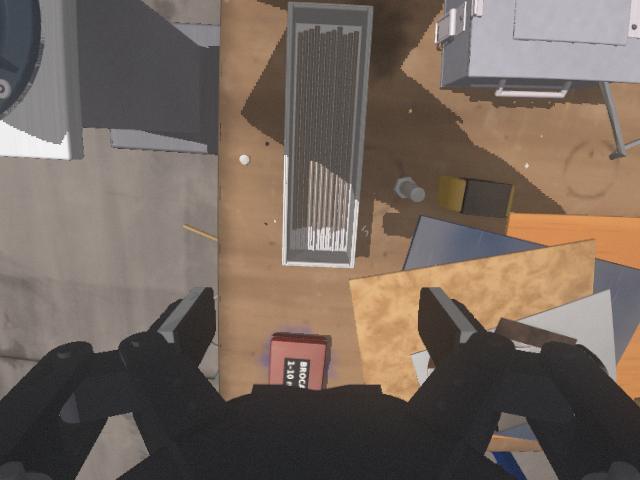

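The tin is complete in view at (285–370, 5–265). It stands at (0.4608, -0.1208) with yaw 1.84° and its rim at 51.7 mm, and the top view agrees. Now over to the lid.

Emit:
play_rows(motion=[[[0.969,0.065,0.372,0,0,-0.0066],[0.969,0.065,0.372,0,0,-0.0066],[0.969,0.065,0.372,0,0,-0.0066],[0.969,0.065,0.372,0,0,-0.0066],[0.969,0.065,0.372,0,0,-0.0066]]])

```text
clock: 3.05
tool_pos: [0.455, 0.0513, 0.3592]
orientation: [0.672, 0.741, 0.0, 0.0]
wrist_force: [1.0, -0.4, -0.1]
grip_width: 0.0854
grasp_force: 0.0
```

```bash
python3 -c "
from h import *
to([.454,.2049,.30],5.6)"
```

```text
now 3.05 [0.455  0.0513 0.3592] yaw 5.59 F [ 1.  -0.4 -0.1] w 0.0854 0.0
row [0.3824, 0.0347, 0.148] [0.0003, 0.0, -0.0]
```

Emit:
play_rows(motion=[[[0.37,0.0347,0.14,0,0,0],[0.37,0.0347,0.14,0,0,0],[0.37,0.0347,0.14,0,0,0],[0.37,0.0347,0.14,0,0,0],[0.37,0.0347,0.14,0,0,0]]])

```text
clock: 3.55
tool_pos: [0.4547, 0.1989, 0.3031]
orientation: [0.671, 0.742, -0.0, -0.0]
wrist_force: [-0.5, -1.1, -0.5]
grip_width: 0.0853
grasp_force: 0.0
```

Emit:
play_rows(motion=[[[0,0,0,0,0,0],[0,0,0,0,0,0],[0,0,0,0,0,0]]])

```text
clock: 3.85
tool_pos: [0.4557, 0.1961, 0.3041]
orientation: [0.673, 0.74, 0.0, 0.0]
wrist_force: [-0.2, -0.3, 0.0]
grip_width: 0.0854
grasp_force: 0.0
```

```bash
python3 - <<'E'
from h import *
f=grab("wrist")
P=cloud(f);Z=P[...,2];X,Y=P[...,0],P[...,1]
mm=((Z>.045)&(Z<.065)&(Y>.12)&(Y<.3)&(X>.42)&(X<.5)).astype(np.uint8)
n,l,st,c=cv2.connectedComponentsWithStats(mm); i=1+np.argmax(st[1:,4]); q=P[l==i]
r=cv2.minAreaRect(q[:,:2].astype(np.float32)); print(st[i],np.median(q[:,2]).round(4),np.round(r[0],4),np.round(r[1],4),round(r[2],2))
to([.454,.2049,.2075],5.6)
E
```

```text
[ 304  156   19  142 2509] 0.055 [0.4536 0.205 ] [0.0115 0.0959] 5.56
now 3.9 [0.4557 0.1962 0.3039] yaw 5.42 F [ 0.8 -0.4 -0.1] w 0.0854 0.0
row [0.0221, -0.0024, 0.2411] [0.0002, -0.0, -0.001]
```

Bar confirmed at (0.4537, 0.205), top at 55 mm, from a second place. Descend and pinch.

Emit:
play_rows(motion=[[[0.022,-0.003,0.08,0,0,0],[0.022,-0.003,0.14,0,0,0],[0.022,-0.003,0.19,0,0,0],[0.022,-0.003,0.225,0,0,0],[0.022,-0.003,0.24,0,0,0]]])

```text
clock: 4.4
tool_pos: [0.4534, 0.2051, 0.2065]
orientation: [0.673, 0.74, -0.001, -0.0]
wrist_force: [0.3, -0.3, 1.1]
grip_width: 0.0851
grasp_force: 0.0
```

Emit:
play_rows(motion=[[[0,0,0,0,0,0],[0,0,0,0,0,0],[0,0,0,0,0,0]]])

```text
clock: 4.7
tool_pos: [0.4538, 0.2057, 0.2083]
orientation: [0.672, 0.74, 0.001, 0.0]
wrist_force: [-0.1, -0.2, -0.8]
grip_width: 0.0853
grasp_force: 0.0
```

```bash
python3 -c "
from h import *
to([.4537,.205,.2075],5.6)"
```

```text
now 4.7 [0.4538 0.2057 0.2083] yaw 5.49 F [-0.1 -0.2 -0.8] w 0.0853 0.0
row [-0.0016, -0.0004, 0.0019] [0.0004, -0.0001, -0.0006]
```

Emit:
play_rows(motion=[[[0,0,0,0,0,0],[0,0,0,0,0,0],[0,0,0,0,0,0],[0,0,0,0,0,0],[0,0,0,0,0,0]]], fingers=1, grip_force=60)

```text
clock: 5.2
tool_pos: [0.4535, 0.2057, 0.2075]
orientation: [0.672, 0.74, -0.0, -0.0]
wrist_force: [-0.8, 0.7, -0.3]
grip_width: 0.0121
grasp_force: 0.6
```

Emit:
play_rows(motion=[[[0,0,0,0,0,0],[0,0,0,0,0,0],[0,0,0,0,0,0],[0,0,0,0,0,0]]])

```text
clock: 5.6
tool_pos: [0.4535, 0.2057, 0.2076]
orientation: [0.672, 0.74, -0.0, -0.0]
wrist_force: [-1.9, -1.0, 4.8]
grip_width: 0.0101
grasp_force: 58.6
```

Emit:
play_rows(motion=[[[0,0,-0.04,0,0,0],[0,0,-0.11,0,0,0],[0,0,-0.2,0,0,0],[0,0,-0.27,0,0,0],[0,0,-0.3,0,0,0]]])

```text
clock: 6.1
tool_pos: [0.4537, 0.2057, 0.3293]
orientation: [0.672, 0.74, 0.001, 0.001]
wrist_force: [-0.6, 0.2, -4.3]
grip_width: 0.0103
grasp_force: 59.1
```

Emit:
play_rows(motion=[[[0,0,0,0,0,0],[0,0,0,0,0,0],[0,0,0,0,0,0]]])

```text
clock: 6.4
tool_pos: [0.4532, 0.2055, 0.3258]
orientation: [0.672, 0.74, -0.001, -0.001]
wrist_force: [-0.5, -0.3, -3.9]
grip_width: 0.0104
grasp_force: 59.1
```

```bash
cat > lid.py <<'E'
from h import *
def lid():
    f=grab("wrist"); s=manip.sense(); z0=s["tool_pos"][2]-.155-.0525+.021
    P=cloud(f);Z=P[...,2]
    mm=(abs(Z-z0)<.012).astype(np.uint8); n,l,st,c=cv2.connectedComponentsWithStats(mm); i=1+np.argmax(st[1:,4]); q=P[l==i]
    A=np.c_[q[:,:2]-s["tool_pos"][:2],np.ones(len(q))]; co=np.linalg.lstsq(A,q[:,2],rcond=None)[0]
    # side edges: contour left/right by row
    L=[];Rr=[]
    for v in range(st[i,1]+12,st[i,1]+st[i,3]-12):
        u=np.where(l[v]==i)[0]
        if len(u)>30: L.append((u[0]-.5,v));Rr.append((u[-1]+.5,v))
    zt=co[2]
    l1=onplane(f,L,zt);l2=onplane(f,Rr,zt)
    out=[]
    for e in(l1,l2):
        for _ in range(4):
            k=np.polyfit(e[:,1],e[:,0],1); rs=abs(e[:,0]-np.polyval(k,e[:,1])); e=e[rs<max(.0008,2*rs.std())] if len(e)>20 else e
        out.append((k,len(e),e[:,1].min(),e[:,1].max()))
    print(st[i],"plate z",co[2].round(4),"expected",round(z0,4),"tilt x,y",co[:2].round(4))
    for k,n,a,b in out: print("edge yaw",np.degrees(-np.arctan(k[0])).round(2),n,a.round(3),b.round(3),"x@tcp",np.polyval(k,s["tool_pos"][1]).round(4))
    r=cv2.minAreaRect(q[:,:2].astype(np.float32)); print("rect",np.round(r[0],4),np.round(r[1],4),round(r[2],2), "ymax",q[:,1].max().round(4))
    return f
E
python3 - <<'E'
from lid import *
f=lid(); cv2.imwrite("pics/w3.png",f["frame"])
to([.4608,-.1208,.33],1.84)
E
```

```text
[  206     0   221   331 57634] plate z 0.14 expected 0.1395 tilt x,y [-0.0022  0.0018]
edge yaw 5.46 307 0.181 0.319 x@tcp 0.4081
edge yaw 5.38 307 0.19 0.328 x@tcp 0.4983
rect [0.4487 0.2534] [0.0918 0.1516] 5.41 ymax 0.3331
now 6.45 [0.4533 0.2056 0.326 ] yaw 5.5 F [ 0.2  0.6 -4.2] w 0.0106 59.1
row [-0.814, -0.0594, -0.0093] [-0.0008, 0.0002, 0.0203]
```

View pics/w3.png

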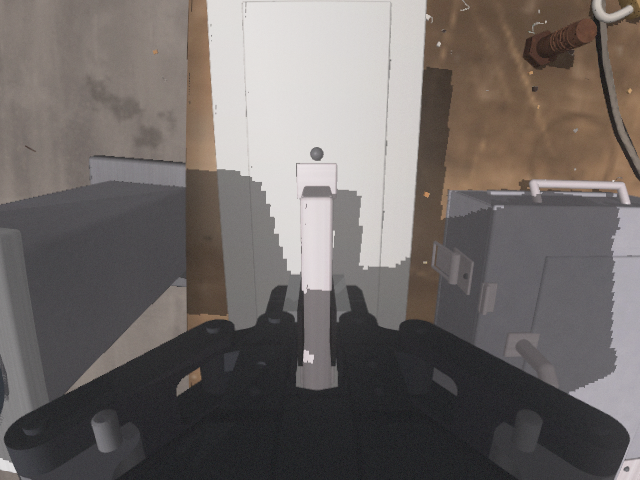

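The lid hangs level in the grip, its bar running through the pads at (318,290). Its centre offset is about 0.1 mm and its yaw offset 0.08°. Carry it over the tin.

Emit:
play_rows(motion=[[[-0.1,-0.008,-0.01,0,0,0.0198],[-0.2,-0.016,-0.01,0,0,0.0198],[-0.3,-0.024,-0.01,0,0,0.0198],[-0.4,-0.03,-0.01,0,0,0.0198],[-0.5,-0.037,-0.01,0,0,0.0198]]])

```text
clock: 6.95
tool_pos: [0.4576, 0.0036, 0.3307]
orientation: [0.695, 0.719, -0.0, -0.0]
wrist_force: [1.5, -0.5, -3.6]
grip_width: 0.0102
grasp_force: 59.1
```

Emit:
play_rows(motion=[[[-0.1,-0.003,0,0,0,0],[-0.19,-0.006,0,0,0,0],[-0.26,-0.008,0,0,0,0],[-0.3,-0.009,0,0,0,0],[-0.31,-0.01,0,0,0,0]]])

```text
clock: 7.45
tool_pos: [0.458, -0.1203, 0.3306]
orientation: [0.696, 0.718, -0.0, -0.001]
wrist_force: [-0.1, 0.0, -4.0]
grip_width: 0.0098
grasp_force: 59.1
```

Emit:
play_rows(motion=[[[0,0,0,0,0,0],[0,0,0,0,0,0],[0,0,0,0,0,0],[0,0,0,0,0,0]]])

```text
clock: 7.85
tool_pos: [0.4582, -0.1183, 0.3314]
orientation: [0.695, 0.719, -0.0, -0.0]
wrist_force: [0.7, -0.1, -4.5]
grip_width: 0.0105
grasp_force: 59.1
```

```bash
python3 -c "
from lid import *
lid()
to([.4609,-.1201,.28],1.92)"
```

```text
[  206     0   221   331 57637] plate z 0.1457 expected 0.145 tilt x,y [-0.0004  0.0027]
edge yaw 1.98 307 -0.139 -0.001 x@tcp 0.4138
edge yaw 1.87 307 -0.136 0.002 x@tcp 0.5036
rect [ 0.4571 -0.0697] [0.0917 0.1514] 1.94 ymax 0.0074
now 7.9 [ 0.4581 -0.1184  0.3315] yaw 1.98 F [ 0.1 -0.6 -4.3] w 0.0101 59.1
row [-0.0046, 0.0067, 0.1287] [-0.0, -0.0, 0.0003]
```

Emit:
play_rows(motion=[[[-0.0045,0.006,0.04,0,0,0],[-0.0045,0.006,0.08,0,0,0],[-0.0045,0.006,0.11,0,0,0],[-0.0045,0.006,0.128,0,0,0],[-0.0045,0.006,0.128,0,0,0]]])

```text
clock: 8.4
tool_pos: [0.4605, -0.1205, 0.2796]
orientation: [0.695, 0.719, -0.0, -0.001]
wrist_force: [0.3, 0.1, -2.9]
grip_width: 0.0103
grasp_force: 59.1
```

Emit:
play_rows(motion=[[[0,0,0,0,0,0],[0,0,0,0,0,0],[0,0,0,0,0,0],[0,0,0,0,0,0]]])

```text
clock: 8.8
tool_pos: [0.4606, -0.1206, 0.2806]
orientation: [0.695, 0.719, 0.0, 0.0]
wrist_force: [0.1, 0.5, -4.8]
grip_width: 0.0101
grasp_force: 59.1
```

```bash
python3 - <<'E'
from lid import *
f=lid()
to([.4607,-.1201,.262],1.92)
s=[manip.sense()["tool_pos"]]
for n in("top",):
    g=grab(n); P=cloud(g); Z=P[...,2]
    # lid plate seen from top (partly under arm)
    m=(abs(Z-.0935)<.012)&(P[...,0]<.56)&(P[...,1]<.06)&(P[...,1]>-.3)
    print("top px",m.sum()); np.savez("top2.npz",**{k:g[k] for k in("frame","depth","W","K","D")})
    cv2.imwrite("pics/t2.png",g["frame"][150:320,200:500].repeat(2,0).repeat(2,1))
g=grab("side"); cv2.imwrite("pics/s2.png",cv2.resize(g["frame"][200:360,230:430],None,fx=3.5,fy=3.5))
E
```

```text
[  206     0   221   331 57625] plate z 0.0949 expected 0.094 tilt x,y [-0.0001  0.0025]
edge yaw 1.9 307 -0.142 -0.003 x@tcp 0.4164
edge yaw 1.81 307 -0.139 -0.0 x@tcp 0.5062
rect [ 0.4598 -0.0722] [0.0918 0.1516] 1.86 ymax 0.0048
now 8.85 [ 0.4606 -0.1206  0.2805] yaw 1.94 F [ 0.8  0.2 -5. ] w 0.0102 59.1
row [0.0013, 0.0003, 0.0464] [0.0001, 0.0001, 0.0001]
top px 1250
```

View pics/s2.png

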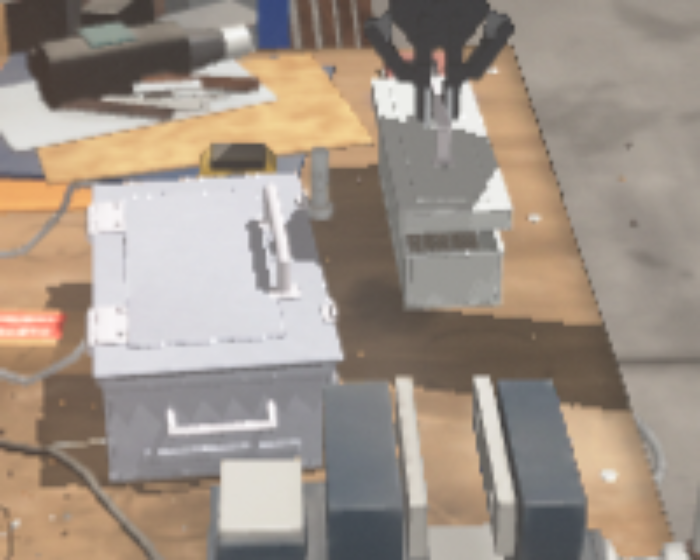

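The side view shows the lid hovering squarely over the tin with the end of the tin visible below it at (455,265). Lower slowly while watching the force.

Emit:
play_rows(motion=[[[0.001,-0.0008,0.015,0,0,0],[0.001,-0.0008,0.03,0,0,0],[0.001,-0.0008,0.04,0,0,0],[0.001,-0.0008,0.047,0,0,0],[0.001,-0.0008,0.052,0,0,0]]])

```text
clock: 9.45
tool_pos: [0.4602, -0.1202, 0.2591]
orientation: [0.695, 0.719, -0.0, -0.0]
wrist_force: [-0.4, -0.8, -3.8]
grip_width: 0.01
grasp_force: 59.1
```

Emit:
play_rows(motion=[[[0,0,0.004,0,0,0],[0,0,0.008,0,0,0],[0,0,0.012,0,0,0],[0,0,0.012,0,0,0]]])

```text
clock: 9.85
tool_pos: [0.4602, -0.1202, 0.2545]
orientation: [0.695, 0.719, -0.0, -0.0]
wrist_force: [-0.6, -0.3, -4.4]
grip_width: 0.0103
grasp_force: 59.1
```

```bash
python3 -c "
from lid import *
lid()
to([.4605,-.1201,.2415],1.92)"
```

```text
[  206     0   221   331 57636] plate z 0.0688 expected 0.0682 tilt x,y [-0.     0.003]
edge yaw 1.91 307 -0.141 -0.003 x@tcp 0.4158
edge yaw 1.8 307 -0.138 0.0 x@tcp 0.5056
rect [ 0.4593 -0.0717] [0.0919 0.1517] 1.86 ymax 0.0052
now 9.9 [ 0.4602 -0.1202  0.2547] yaw 1.94 F [-0.4 -1.3 -4.3] w 0.0104 59.1
row [0.0003, 0.0007, 0.0329] [-0.0, 0.0, 0.0001]
```

The skirt is already 5 mm below the rim with no contact force. Continue home.

Emit:
play_rows(motion=[[[0,0.0005,0.007,0,0,0],[0,0.0005,0.014,0,0,0],[0,0.0005,0.02,0,0,0],[0,0.0005,0.026,0,0,0],[0,0.0005,0.03,0,0,0]]])

```text
clock: 10.4
tool_pos: [0.4604, -0.1202, 0.2424]
orientation: [0.695, 0.719, -0.0, -0.0]
wrist_force: [0.2, 0.1, -4.0]
grip_width: 0.0099
grasp_force: 59.1
```

Emit:
play_rows(motion=[[[0,0,0.003,0,0,0],[0,0,0.005,0,0,0],[0,0,0.005,0,0,0]]])

```text
clock: 10.7
tool_pos: [0.4604, -0.1202, 0.2416]
orientation: [0.695, 0.719, -0.0, 0.0]
wrist_force: [-5.9, 2.4, 11.8]
grip_width: 0.0102
grasp_force: 60.8
```

```bash
python3 -c "
from lid import *
to([.4605,-.1201,.2415],1.92)"
```

```text
now 10.7 [ 0.4604 -0.1202  0.2416] yaw 1.94 F [-5.9  2.4 11.8] w 0.0102 60.8
row [0.0002, 0.0002, 0.0002] [-0.0, 0.0, 0.0001]
```

Home (12 N contact at z = 0.2416, expected 0.2415). Release and rise.

Emit:
play_rows(motion=[[[0,0,-0.001,0,0,0],[0,0,-0.001,0,0,0],[0,0,-0.001,0,0,0],[0,0,-0.001,0,0,0],[0,0,-0.001,0,0,0]]], fingers=-1)

```text
clock: 11.2
tool_pos: [0.4605, -0.1202, 0.241]
orientation: [0.695, 0.719, 0.0, 0.0]
wrist_force: [0.2, 0.6, -0.1]
grip_width: 0.0811
grasp_force: 0.0
```

Emit:
play_rows(motion=[[[0,0,-0.03,0,0,0],[0,0,-0.1,0,0,0],[0,0,-0.2,0,0,0],[0,0,-0.3,0,0,0],[0,0,-0.4,0,0,0]]])

```text
clock: 11.7
tool_pos: [0.46, -0.12, 0.4036]
orientation: [0.695, 0.719, 0.0, 0.0]
wrist_force: [0.6, 0.1, -0.2]
grip_width: 0.0852
grasp_force: 0.0
```

Emit:
play_rows(motion=[[[0,0,-0.08,0,0,0],[0,0,-0.08,0,0,0],[0,0,-0.08,0,0,0]]])

```text
clock: 12.0
tool_pos: [0.4601, -0.1201, 0.4338]
orientation: [0.695, 0.719, 0.0, 0.001]
wrist_force: [-0.4, -0.4, -0.9]
grip_width: 0.0853
grasp_force: 0.0
```

```bash
python3 - <<'E'
from lid import *
f=grab("wrist"); P=cloud(f);Z=P[...,2];X,Y=P[...,0],P[...,1]
for nm,a,b in(("plate",.045,.065),("bar",.08,.095)):
    mm=((Z>a)&(Z<b)&(X<.53)&(X>.38)&(Y>-.3)&(Y<.05)).astype(np.uint8); n,l,st,c=cv2.connectedComponentsWithStats(mm); i=1+np.argmax(st[1:,4]); q=P[l==i]
    A=np.c_[q[:,:2]-q[:,:2].mean(0),np.ones(len(q))]
    r=cv2.minAreaRect(q[:,:2].astype(np.float32)); print(nm,st[i],np.linalg.lstsq(A,q[:,2],rcond=None)[0].round(4),np.round(r[0],4),np.round(r[1],4),round(r[2],2))
cv2.imwrite("pics/w4.png",f["frame"])
to([.599,.105,.42],5.3)
g=grab("top"); P=cloud(g);Z=P[...,2]
mm=((Z>.12)&(Z<.15)&(P[...,0]>.55)&(P[...,0]<.66)&(abs(P[...,1]-.1)<.1)); q=P[mm]; r=cv2.minAreaRect(q[:,:2].astype(np.float32)); print("handle top",r,np.median(q[:,2]))
E
```

```text
plate [  269    64    96   263 21978] [-0.0011  0.      0.056 ] [ 0.4608 -0.1208] [0.0918 0.2758] 1.86
bar [ 310  162   13  101 1251] [ 0.0142 -0.0004  0.089 ] [ 0.4606 -0.1204] [0.0114 0.095 ] 2.09
now 12.05 [ 0.4601 -0.1201  0.4328] yaw 1.94 F [-0.4 -0.3 -1.1] w 0.0852 0.0
row [0.5506, 0.3661, 0.0318] [-0.0002, -0.0001, -0.0187]
handle top ((0.6001645922660828, 0.09948762506246567), (0.010997076518833637, 0.11656176298856735), 4.571593761444092) 0.13695240219210114
```

The lid is home: plate at 56 mm, level, centred on (0.4608, -0.1208) with yaw 1.86°. Now to the chest handle.

Emit:
play_rows(motion=[[[0.1,0.07,0.02,0,0,-0.018],[0.2,0.138,0.045,0,0,-0.018],[0.3,0.206,0.068,0,0,-0.018],[0.4,0.275,0.09,0,0,-0.018],[0.48,0.33,0.11,0,0,-0.018]]])

```text
clock: 12.6
tool_pos: [0.5866, 0.0785, 0.3871]
orientation: [0.674, 0.739, -0.001, -0.001]
wrist_force: [0.1, -0.4, 0.2]
grip_width: 0.0854
grasp_force: 0.0
```

Emit:
play_rows(motion=[[[0.04,0.03,0.01,0,0,0],[0.056,0.042,0.01,0,0,0],[0.056,0.042,0.01,0,0,0],[0.056,0.042,0.01,0,0,0],[0.056,0.042,0.01,0,0,0]]])

```text
clock: 13.1
tool_pos: [0.6003, 0.0989, 0.3854]
orientation: [0.675, 0.738, -0.0, 0.0]
wrist_force: [0.7, -0.0, 0.4]
grip_width: 0.0857
grasp_force: 0.0
```

```bash
python3 - <<'E'
from lid import *
f=grab("wrist"); P=cloud(f);Z=P[...,2];X,Y=P[...,0],P[...,1]
for nm,a,b,w in(("handle",.122,.15,.1),("lidtop",.09,.108,.3)):
    mm=((Z>a)&(Z<b)&(X<.62+w)&(X>.6-w)&(Y>-.1)&(Y<.3)).astype(np.uint8); n,l,st,c=cv2.connectedComponentsWithStats(mm); i=1+np.argmax(st[1:,4]); q=P[l==i]
    A=np.c_[q[:,:2]-q[:,:2].mean(0),np.ones(len(q))]
    r=cv2.minAreaRect(q[:,:2].astype(np.float32)); print(nm,st[i],np.linalg.lstsq(A,q[:,2],rcond=None)[0].round(4),"top",np.percentile(q[:,2],[50,90]).round(4),np.round(r[0],4),np.round(r[1],4),round(r[2],2))
cv2.imwrite("pics/w5.png",f["frame"])
to([.600,.1005,.287],5.3)
E
```

```text
handle [ 309  149   16  167 2441] [-0.0004 -0.0136  0.1356] top [0.1361 0.1374] [0.6008 0.1014] [0.01   0.1179] 5.18
lidtop [  268    15   250   373 75370] [ 0.0029 -0.0013  0.0993] top [0.0995 0.1009] [0.656  0.1061] [0.1788 0.2981] 5.05
now 13.15 [0.6003 0.099  0.3854] yaw 5.11 F [-0.1 -0.1 -0.4] w 0.0855 0.0
row [0.0039, -0.0005, 0.2461] [0.0001, 0.0, -0.0011]
```

View pics/w5.png

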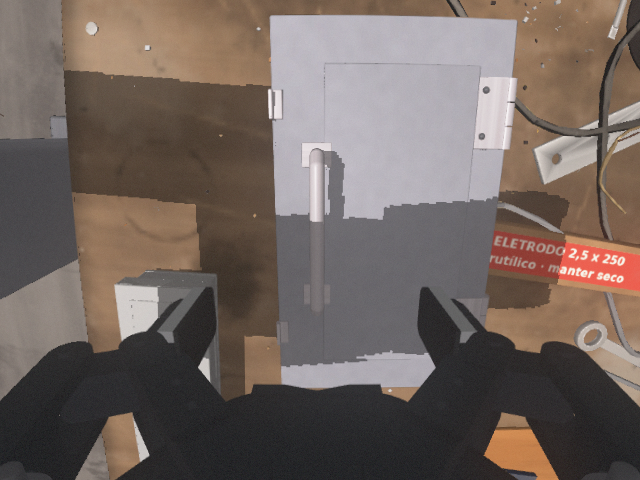

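The handle is at (0.6005, 0.101) with its top at 137 mm and yaw 5.15°. In the picture it runs from (317,155) to (317,305). Descend and pinch it.

Emit:
play_rows(motion=[[[0.005,0.0005,0.08,0,0,0],[0.005,0.0005,0.15,0,0,0],[0.005,0.0005,0.2,0,0,0],[0.005,0.0005,0.235,0,0,0],[0.005,0.0005,0.246,0,0,0]]])

```text
clock: 13.65
tool_pos: [0.6003, 0.1015, 0.2856]
orientation: [0.675, 0.738, -0.001, -0.001]
wrist_force: [-0.2, 0.4, 0.1]
grip_width: 0.0852
grasp_force: 0.0
```

Emit:
play_rows(motion=[[[0,0,0,0,0,0],[0,0,0,0,0,0],[0,0,0,0,0,0]]])

```text
clock: 13.95
tool_pos: [0.6009, 0.102, 0.2878]
orientation: [0.674, 0.738, 0.001, 0.001]
wrist_force: [-0.1, 0.1, 0.5]
grip_width: 0.0854
grasp_force: 0.0
```

```bash
python3 -c "
from h import *
to([.6005,.101,.287],5.15)"
```

```text
now 13.95 [0.6009 0.102  0.2878] yaw 5.17 F [-0.1  0.1  0.5] w 0.0854 0.0
row [-0.0023, -0.0011, 0.0019] [0.0005, 0.0, 0.0001]
```

Emit:
play_rows(motion=[[[-0.002,-0.001,0.001,0,0,0],[-0.002,-0.001,0.001,0,0,0],[-0.002,-0.001,0.001,0,0,0],[-0.002,-0.001,0.001,0,0,0],[-0.002,-0.001,0.001,0,0,0]]], fingers=1, grip_force=90)

```text
clock: 14.45
tool_pos: [0.6003, 0.1011, 0.2863]
orientation: [0.674, 0.738, 0.0, 0.0]
wrist_force: [0.6, -0.4, 0.7]
grip_width: 0.012
grasp_force: 0.0
```

Emit:
play_rows(motion=[[[0,0,0,0,0,0],[0,0,0,0,0,0],[0,0,0,0,0,0],[0,0,0,0,0,0],[0,0,0,0,0,0]]])

```text
clock: 14.95
tool_pos: [0.6002, 0.1011, 0.2864]
orientation: [0.674, 0.738, -0.0, -0.0]
wrist_force: [-4.0, 0.4, 6.0]
grip_width: 0.0073
grasp_force: 88.0
```

```bash
python3 - <<'E'
from h import *
to([.6005,.101,.287],5.15)
for t in (.01,.02,.03,.04,.06,.08,.1,.12,.15): print(t,round((.14*(1-np.cos(t))+.193*np.sin(t))/.4,4),round(-(.14*np.sin(t)-.193*(1-np.cos(t)))/.4,4),round(t/np.pi,4))
E
```

```text
now 14.95 [0.6002 0.1011 0.2864] yaw 5.17 F [-4.   0.4  6. ] w 0.0073 88.0
row [-0.0004, 0.0007, -0.0014] [-0.0001, 0.0, 0.0001]
0.01 0.0048 -0.0035 0.0032
0.02 0.0097 -0.0069 0.0064
0.03 0.0146 -0.0103 0.0095
0.04 0.0196 -0.0136 0.0127
0.06 0.0296 -0.0201 0.0191
0.08 0.0397 -0.0264 0.0255
0.1 0.0499 -0.0325 0.0318
0.12 0.0603 -0.0384 0.0382
0.15 0.076 -0.0469 0.0477
```

Emit:
play_rows(motion=[[[0,0.0048,-0.0035,0.0032,0,0],[0,0.0097,-0.0069,0.0064,0,0],[0,0.0097,-0.0069,0.0064,0,0]]])

```text
clock: 15.25
tool_pos: [0.604, 0.1015, 0.2875]
orientation: [0.674, 0.738, -0.009, -0.008]
wrist_force: [2.2, 1.3, -17.0]
grip_width: 0.007
grasp_force: 87.6
```

```bash
python3 - <<'E'
from h import *
s=manip.sense(); print(s["tool_pos"],R.from_quat(s["orientation"]).as_matrix()[:,2],s["wrist_force"],s["wrist_torque"],s["grip_width"],s["grasp_force"])
E
```

```text
[0.60400756 0.10146258 0.28750296] [-0.02312735 -0.00205238 -0.99973042] [  2.24863316   1.3066848  -16.97483673] [ 0.03268707 -0.34028611  0.02770452] 0.007011345803773272 87.59961605072021
```

Rigid-body turning about the hinge gives the same increments each time. Pull is 17 N and the grip is firm, so continue.

Emit:
play_rows(motion=[[[0,0.0048,-0.0035,0.0032,0,0],[0,0.0097,-0.0069,0.0064,0,0],[0,0.0146,-0.0103,0.0095,0,0],[0,0.0196,-0.0136,0.0127,0,0],[0,0.0196,-0.0136,0.0127,0,0]]])

```text
clock: 15.75
tool_pos: [0.6122, 0.1022, 0.2951]
orientation: [0.674, 0.738, -0.022, -0.02]
wrist_force: [-4.6, 0.2, -2.1]
grip_width: 0.0068
grasp_force: 89.4
```

Emit:
play_rows(motion=[[[0,0.0048,-0.0035,0.0032,0,0],[0,0.0097,-0.0069,0.0064,0,0],[0,0.0146,-0.0103,0.0095,0,0],[0,0.0196,-0.0136,0.0127,0,0],[0,0.0196,-0.0136,0.0127,0,0]]])

```text
clock: 16.25
tool_pos: [0.6203, 0.103, 0.2997]
orientation: [0.674, 0.737, -0.037, -0.034]
wrist_force: [-6.4, -0.1, -2.2]
grip_width: 0.007
grasp_force: 89.4
```

```bash
cat > ch.py <<'E'
from h import *
s=manip.sense(); print(s["tool_pos"],R.from_quat(s["orientation"]).as_matrix()[:,2],s["wrist_force"],s["grip_width"],s["grasp_force"])
f=grab("wrist"); cv2.imwrite("pics/ch.png",f["frame"]); P=cloud(f).reshape(-1,3)
c,sn=np.cos(np.radians(5.15)),np.sin(np.radians(5.15)); d=P-[.6005,.101,0]
u=d[:,0]*c+d[:,1]*sn; v=-d[:,0]*sn+d[:,1]*c
m=(u>.015)&(u<.13)&(v>-.02)&(v<.12)&(P[:,2]>.085)&(P[:,2]<.135)
k=np.polyfit(u[m],P[m,2],1)
for _ in range(5):
    r=abs(P[:,2]-np.polyval(k,u)); mm=m&(r<.004); k=np.polyfit(u[mm],P[mm,2],1)
print("lid angle",-np.arctan(k[0]),mm.sum(),"z at hinge",np.polyval(k,.14),"front",np.polyval(k,-.03))
E
python3 ch.py
```

```text
[0.62028594 0.10295442 0.29965307] [-0.10072545 -0.0091268  -0.9948724 ] [-6.43272845 -0.08914804 -2.18267004] 0.006966261332074417 89.442880153656
lid angle 0.10966774073764664 72535 z at hinge 0.09955899000708054 front 0.11827760919874016
```

Seal broken and the lid is at about 0.105 rad. A bit further, to about 0.15 rad, and hold.

Emit:
play_rows(motion=[[[0,0.0048,-0.0035,0.0032,0,0],[0,0.0097,-0.0069,0.0064,0,0],[0,0.0146,-0.0103,0.0095,0,0],[0,0.0196,-0.0136,0.0127,0,0],[0,0.022,-0.0153,0.0143,0,0]]])

```text
clock: 16.8
tool_pos: [0.6296, 0.1038, 0.3047]
orientation: [0.673, 0.736, -0.054, -0.049]
wrist_force: [-6.7, -0.2, -3.4]
grip_width: 0.0069
grasp_force: 89.4
```

Emit:
play_rows(motion=[[[0,0,0,0,0,0],[0,0,0,0,0,0],[0,0,0,0,0,0],[0,0,0,0,0,0],[0,0,0,0,0,0]]])

```text
clock: 17.3
tool_pos: [0.6295, 0.1038, 0.3047]
orientation: [0.673, 0.736, -0.054, -0.049]
wrist_force: [-5.6, -1.1, -2.0]
grip_width: 0.0071
grasp_force: 89.4
```

```bash
python3 ch.py; python3 ch.py | tail -1; python3 - <<'E'
from h import *
g=grab("top"); P=cloud(g);Z=P[...,2]
m=((abs(Z-.056)<.014)&(P[...,0]<.53)&(P[...,0]>.38)&(P[...,1]<.04)&(P[...,1]>-.28)).astype(np.uint8)
n,l,st,c=cv2.connectedComponentsWithStats(m); i=1+np.argmax(st[1:,4]); q=P[l==i]; print(st[i],np.median(q[:,2]),cv2.minAreaRect(q[:,:2].astype(np.float32)))
E
```

```text
[0.6295394  0.10380406 0.30472278] [-0.14490276 -0.01315036 -0.98935851] [-5.55174299 -1.11685533 -1.96750468] 0.007145085979434068 89.40408825874329
lid angle 0.15360638382838968 73005 z at hinge 0.09962743016353326 front 0.1259478511921686
lid angle 0.15353868746725924 73038 z at hinge 0.09962700314832947 front 0.12593564005059504
[ 301  250   98   36 2905] 0.05713700310458969 ((0.4603365361690521, -0.12076079845428467), (0.09151667356491089, 0.27697986364364624), 1.941494345664978)
```

View pics/ch.png

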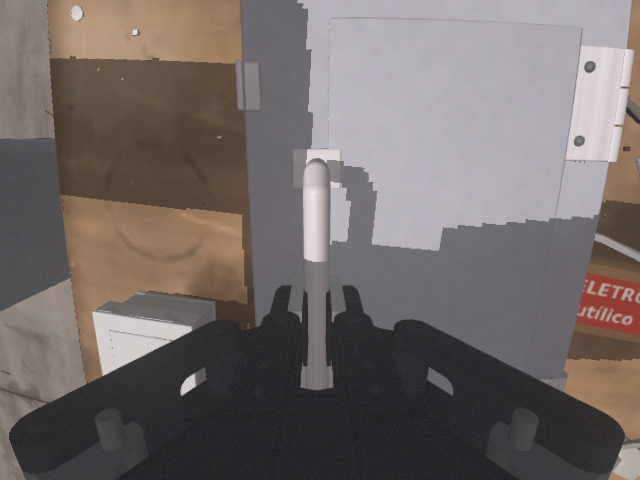

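The fingers hold the handle bar at (317,330). The chest lid is steady at 0.15 rad, about 26 mm up, and the tin's lid is still home at lower left (155,330). Handing in.

```bash
python3 -c "
from station import manip
print(manip.job_done())"
```

```text
the job is handed in; nothing more can be done
None
```

The tin lid is squarely home on the rod tin and released, and the chest lid is broken free and held steady by its handle, front edge about 26 mm up (0.15 rad); the job is handed in, result not reported back.

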